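# Couple a specimen lamp onto its ball stand

### The arm

A 6-joint arm with a two-finger parallel gripper is mounted at the origin on the work surface. World frame = base frame: x ahead of the robot, y to its left, z up, the work surface at z = 0. Lengths are in m, angles in degrees, forces in N, time in s.
With the tool pointing down it reaches from about 0.3 to 0.75 m from the base axis. Payload 8.5 kg.
Tool frame: the origin (TCP) lies midway between the tips of the shut fingers; the grasp point (between the pads) lies 19 mm behind it; z points along the fingers, y is the direction in which the jaws open and shut (so a half turn about z gives the same grasp; the last joint's range is limited). The gripper opens to 85 mm and grips with 20 to 120 N. Pads are 22 mm wide; open, the fingers measure 114 mm over their backs; the gripper's body (76 mm by 85 mm) begins 54 mm behind the grasp point. The pads swing forward as they close: fully open they stand 13 mm farther back than shut.
Start: joints at [53.382, 21.807, 74.336, -0, 83.858, -12.336], TCP at [0.226, 0.501, 0.231] pointing down, gripper open.
Joint ranges: [-178.18, 178.18], [-50.72, 133.34], [12.68, 142.11], [-81.47, 261.47], [9.98, 163.14], [-165.26, 165.26]. Speed limits (degrees/s): [136.94, 136.94, 180, 180, 180, 180].

### API

Orientations are given as a 3x3 rotation matrix whose columns are the frame's x, y, z axes.
In Python, from rig import env, eyes, close_job gives the robot as it stands.
- The arm moves only by the tool jog_arm, never from a script. Its argument "deltas" is one flat list of numbers, 7 for each row, row after row: the shift along the tool's x, y, z in units of 0.75 m (1.0 is 0.75 m), then the turn, a rotation vector about the tool's x, y, z in units of 180 degrees (1.0 is 180 degrees), then the gripper command: -1 is fully open, 1 is shut, values between are in proportion. In form: [dx, dy, dz, ax, ay, az, fingers, dx, dy, dz, ax, ay, az, fingers, ...]. A call has 1 to 12 rows; each row is the pose to reach, as a shift and turn from the pose commanded when the call began, along the tool's axes at that moment, turning the shorter way round; what a row does not reach only later rows make up. A row lasts 1/12 s, in which the tool goes at most 41.7 mm and 7.16 degrees, less where a joint would pass 70% of its speed; a pose out of reach is approached as far as the arm can. A call with a number of a shift or a turn outside -1 to 1 is refused whole. A call with a gripper value outside its range is refused whole. The fingers move at their own pace and stop on an object; "grip_force" is the grip in N (left out, the last holds). Time passes only in rows, so rows that repeat a pose let the fingers close. It gives the time, the measured TCP pose, the force and the opening at its end, in the units of the state.
- env.observe(): the state, without advancing time (a new reading comes with each control period).
- eyes.get_image(name): name is "scene" or "top"; returns the picture (384x512x3 uint8, red, green, blue); there is no depth.
- eyes.camera_params(name): a dict with "intrinsics" (3x3 intrinsics, pixels), "k1" (the pictures are not rectified: a ray, as slopes to the right and down, at radius r is drawn at 1 + k1 r^2 times it, then the intrinsics apply), "R" (3x3) and "t" (3): a world point X has camera coordinates R X + t. Camera axes: x right, y down, z forward; pixel columns grow to the right and rows downward; lengths in m; the calibration is good to about 2 mm. A picture is of the moment at which its call begins. camera_params takes no time and is no camera call.
- close_job(): hands the job in, once; it reports no verdict.
The state is a dict: "time_s": time; "q": joint angles; "qvel": joint speeds; "joint_efforts": joint torques, N m; "position": TCP position; "tool_rot": TCP orientation; "ft_force": force on the tool from outside, world axes, zero at the start; "wrist_torque": the same for the moment, N m; "grip_width": finger opening in m.
Only numpy, scipy, OpenCV 4.12 (cv2) and the standard library are available. Lean on these libraries where they do the work, as an engineer would, in place of code of your own. Each camera call takes 0.05 s, during which the arm holds its last target.

### The job

Pick up the little specimen lamp and hitch it onto the ball of the white stand, with the lamp head over the round viewing plate: press its socket down over the ball, gently, until it clicks home and sits flush on the collar, with its latch lever still up, and let go. Then press the latch lever all the way down so that it stays down. Leave the lamp standing there on its own, and do not knock the jar, the bottle or the slide box about.

Things in the scene. Friction and masses are not known exactly. Their poses are not given: they have to be found in the camera images.
- lamp: loose specimen lamp, about 0.5 kg (0.42 to 0.6), standing on its flat grey foot, 80 (x) by 70 (y) by 6 mm, under a grey square socket housing. Origin: on the socket's axis at the foot's underside; z up; x from the socket to the white round lamp head (48 mm diameter, centre x = 80, 12 to 58 mm high). The latch lever is on the -x side. Centre of mass about 5 mm to +x of the axis.
- housing_top (a point): middle of the housing's flat top, on the socket's axis 48 mm above the foot's underside. The housing is 46 by 46 mm: pinch it by its two y sides (46 mm apart), plain from 6 to 48 mm high, x -23 to 23. An arm 14 mm wide, 30 to 42 mm high, leads from it to the lamp head.
- bore (a point): middle of the socket's mouth, in the foot's underside: a square bore 31 mm wide, 40 mm deep, for the 28 mm ball. Hidden spring rollers in it snap round the ball. The lamp's weight alone does not push them over: it takes about 9 to 15 N in all (weight included) over some 11 mm, then the resistance drops, and 4 mm lower the foot's four rubber studs land flat on the collar, a hard stop.
- lens (a point): middle of the lamp head's underside, at (80, 0, 12) mm in the lamp's frame
- lever (a joint): latch lever, hinged 30 mm to -x of the socket axis, 35 mm above the foot's underside, about the lamp's y; 0 = fully up (arm slopes up 0.7 rad away from the housing), 0.7 = fully down (level, hard stop). Stays where it is left; pressing takes about 4 to 7 N at its pad. Its pawl swings under the ball: on the stand it goes fully down only when the socket is home.
- lever_pad (a point): middle of the top face of the lever's black finger pad, 12 (along the lever) by 26 mm (lamp's y), 42 mm from the hinge; when the lever is fully down it lies at (-72, 0, 38.5) mm in the lamp's frame
- stand: white stand fixed to the table: base plate 190 by 120 by 12 mm (x -60 to 130, y -60 to 60); origin at the table's surface on the upright column's axis, x from the column to the viewing plate. The column is rigid, clamped at a height that differs each time and is not measured: its collar's top is 60 to 105 mm above the table.
- column_foot (a point): point on the column's axis at the base plate's top, 12 mm above the table. Up this axis: a black sleeve, a flat round collar 88 mm in diameter (height not measured, see stand), a 12 mm neck and a steel ball 28 mm in diameter, its centre 24 mm above the collar's top. With the socket home, the lamp's foot lies flat on the collar.
- plate_spot (a point): middle of the round grey viewing plate (60 mm diameter) on the stand's base, 80 mm from the column's axis along the stand's x
- jar: loose sample jar with a yellow lid, 42 mm diameter, 55 mm high, origin under its centre; leave alone
- reagent: loose amber bottle, 44 mm diameter, 90 mm high, origin under its centre; leave alone
- slide_box: loose blue slide box 85 by 100 by 32 mm, origin under its centre; leave alone
There are look-alikes about, which are no part of the job. There is more than one size of the lamp; the job needs the smallest.

How it is judged:
By the outcome, as a careful person would: the job done as asked, in the order asked, and still so for the second after the job is handed in, with the robot touching nothing.
It also fails if it takes over 72 s, if anything falls off the work surface, if the arm or the gripper's body presses on something with over 40 N, if the wrist force passes 120 N, or if a joint passes its speed limit or range.

## Working session

There is one attempt and no reset: what is moved stays moved. The work goes in short steps, Python scripts to look and compute and a tool call to move; the robot and the scene stay as the last step left them, time stands still between calls to the robot, and variables do not carry over. Pictures are saved under pics/ and viewed, and the job is handed in when it is done.

Besides the shell and the picture viewer there is one more tool, called as name(argument=value, ...) on one line, values as JSON. jog_arm: Moves the arm, as the interface text tells. Its arguments: {"type":"object","properties":{"deltas":{"type":"array"},"grip_force":{"type":"number"}},"required":["deltas"]}

```bash
ls; mkdir -p pics; python3 - <<'E'
from rig import env, eyes
import cv2, numpy as np
for n in ("scene","top"):
    im=eyes.get_image(n); cv2.imwrite(f"pics/{n}0.png",cv2.resize(im[:,:,::-1],(800,600),interpolation=cv2.INTER_CUBIC)); cv2.imwrite(f"pics/{n}0_raw.png",im[:,:,::-1])
    p=eyes.camera_params(n); print(n,p)
s=env.observe(); print(s)
E
```

```text
pics
scene {'intrinsics': array([[374.2529844 ,   0.        , 259.43043949],
       [  0.        , 374.2529844 , 194.04668595],
       [  0.        ,   0.        ,   1.        ]]), 'k1': -0.08677618946901636, 'R': array([[-0.4163156 ,  0.90904614, -0.01778839],
       [ 0.63654552,  0.27743711, -0.71960993],
       [-0.64922347, -0.31090796, -0.69415065]]), 't': array([ 0.23930383, -0.27184716,  1.57426333])}
top {'intrinsics': array([[378.53146053,   0.        , 256.13599532],
       [  0.        , 378.53146053, 192.41704925],
       [  0.        ,   0.        ,   1.        ]]), 'k1': 2.9345062532655226e-05, 'R': array([[-0.06738039, -0.99771272, -0.00540542],
       [-0.97360361,  0.06693441, -0.21821044],
       [ 0.21807314, -0.00944037, -0.97588677]]), 't': array([0.01351232, 0.53933726, 1.02854118])}
{'time_s': 0.1, 'q': array([ 5.33825574e+01,  2.18375791e+01,  7.43795782e+01, -7.23635955e-04,
        8.38575357e+01, -1.23353650e+01]), 'qvel': array([ 0.01178876, -0.05258031, -0.19266946, -0.02739941, -0.0054169 ,
        0.0902403 ]), 'joint_efforts': array([ 5.18769608e-03, -4.49225521e+01, -2.31656581e+01, -1.17958275e-04,
        3.72161740e-03, -2.03447917e-05]), 'position': array([0.22601787, 0.50112697, 0.23077421]), 'tool_rot': array([[-9.11532413e-01,  4.11227517e-01, -7.67501514e-04],
       [ 4.11228147e-01,  9.11531843e-01, -1.05383741e-03],
       [ 2.66235126e-04, -1.27622519e-03, -9.99999150e-01]]), 'ft_force': array([ 0.41134132, -0.10803269, -0.27936353]), 'wrist_torque': array([0.04650317, 0.02325171, 0.00879853]), 'grip_width': 0.08546000951533937}
```

View pics/scene0.png

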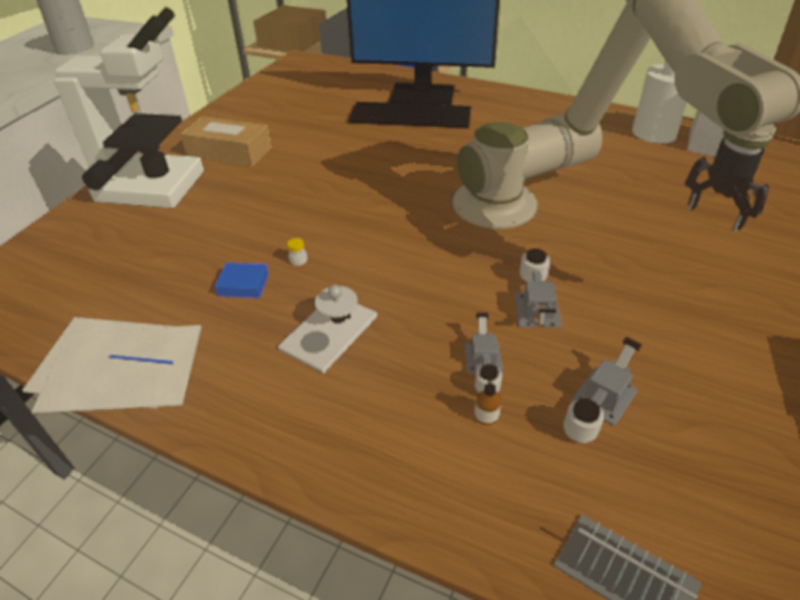

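View pics/top0.png

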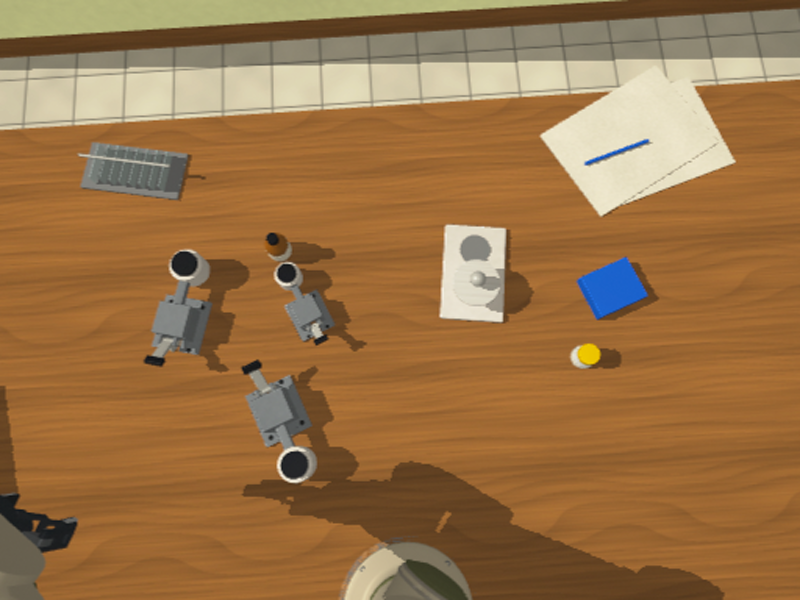

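The scene and top views agree. Three lamps stand on the left. The smallest is in the top view at about (307,315), with its head at (288,273) beside the amber bottle. The stand's ball is at (478,279) and its plate at (475,247). Next I'll enlarge crops.

```bash
python3 - <<'E'
import cv2, numpy as np
t=cv2.imread("pics/top0_raw.png"); s=cv2.imread("pics/scene0_raw.png")
def crop(im,x,y,w,h,k,n):
    c=cv2.resize(im[y:y+h,x:x+w],None,fx=k,fy=k,interpolation=cv2.INTER_CUBIC)
    for i in range(0,w,10):
        cv2.putText(c,str(x+i),(i*k,10),0,.35,(255,255,255),1); cv2.line(c,(i*k,12),(i*k,18),(255,255,255),1)
    for i in range(0,h,10):
        cv2.putText(c,str(y+i),(0,i*k+4),0,.35,(255,255,255),1); cv2.line(c,(24,i*k),(30,i*k),(255,255,255),1)
    cv2.imwrite(n,c)
crop(t,165,145,60,80,7,"pics/c_tl.png")
crop(t,270,135,65,80,7,"pics/c_ts.png")
crop(s,285,195,50,80,7,"pics/c_sl.png")
crop(s,170,170,80,75,7,"pics/c_ss.png")
a=[cv2.imread(f"pics/c_{k}.png") for k in("tl","ts")]
def pad(i,h): return cv2.copyMakeBorder(i,0,h-i.shape[0],0,6,cv2.BORDER_CONSTANT)
cv2.imwrite("pics/ct.png",np.hstack([pad(i[:560],560) for i in a])[:, :])
b=[cv2.imread(f"pics/c_{k}.png") for k in("sl","ss")]
cv2.imwrite("pics/cs.png",np.hstack([pad(i,560) for i in b])); 
for n in("ct","cs"):
  i=cv2.imread(f"pics/{n}.png"); print(i.shape)
  if i.shape[1]>800: pass
E
```

```text
(560, 887, 3)
(560, 922, 3)
```

```bash
ls pics
```

```text
c_sl.png
c_ss.png
c_tl.png
c_ts.png
cs.png
ct.png
scene0.png
scene0_raw.png
top0.png
top0_raw.png
```

View pics/c_tl.png

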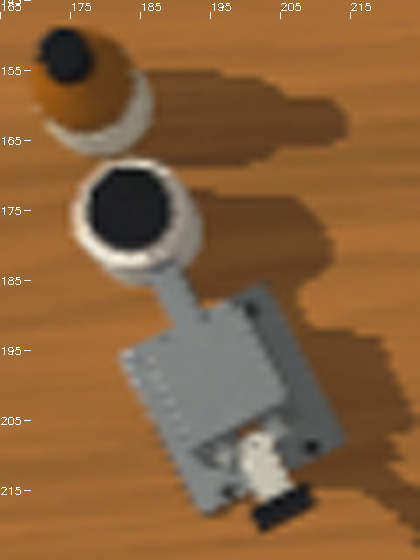

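View pics/c_ts.png

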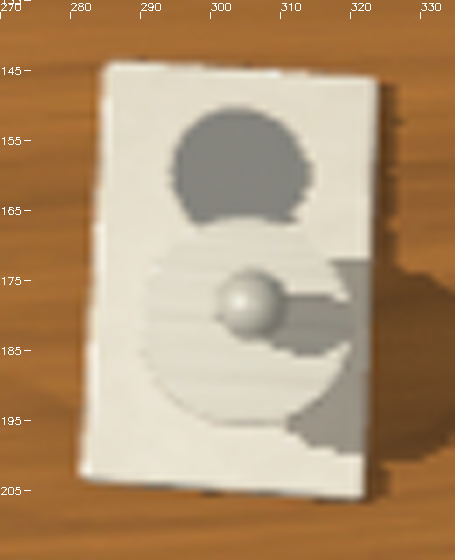

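View pics/c_sl.png

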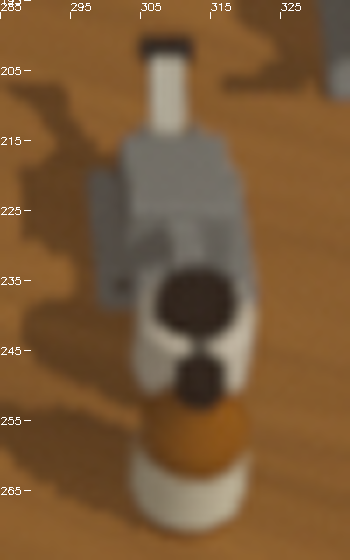

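View pics/c_ss.png

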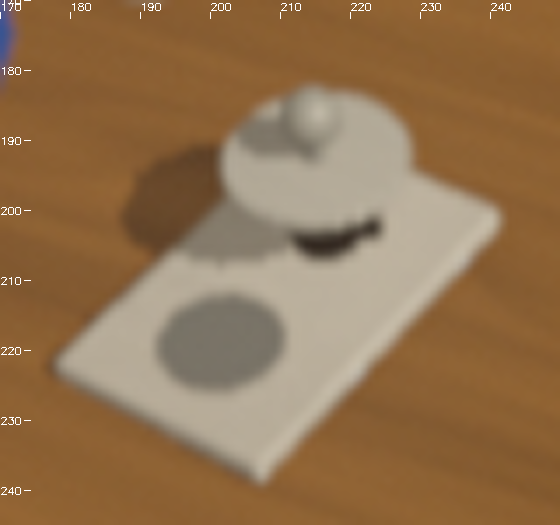

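```bash
cat > h.py <<'E'
import numpy as np, cv2
from rig import env, eyes
from scipy.optimize import least_squares
P={n:eyes.camera_params(n) for n in("top","scene")}
OFF={"tl":(165,145),"ts":(270,135),"sl":(285,195),"ss":(170,170)}
def proj(n,X):
    p=P[n]; c=np.atleast_2d(X)@p["R"].T+p["t"]; u=c[:,:2]/c[:,2:]; u=u*(1+p["k1"]*(u**2).sum(1,keepdims=True))
    K=p["intrinsics"]; return u*[K[0,0],K[1,1]]+[K[0,2],K[1,2]]
def raw(cr,q,k=7): return (np.array(q,float)+.5)/k-.5+OFF[cr]
def T(v,L):
    c,s=np.cos(v[2]),np.sin(v[2]); L=np.atleast_2d(np.array(L,float))
    return np.c_[v[0]+c*L[:,0]-s*L[:,1], v[1]+s*L[:,0]+c*L[:,1], L[:,2]]
E
cat > fit.py <<'E'
from h import *
lam=[("tl",(262,282),(40,-35,6)),("tl",(345,440),(-40,-35,6)),("tl",(208,515),(-40,35,6)),("tl",(122,355),(40,35,6)),
("tl",(130,208),(80,0,58)),("tl",(238,302),(23,-23,48)),("tl",(285,388),(-23,-23,48)),
("tl",(283,507),(-60,0,64.7)),("sl",(195,303),(80,0,58)),("sl",(165,47),(-60,0,64.7))]
def res(v,lst,h=0):
    r=[]
    for c,q,L in lst:
        L=np.array(L,float)/1000
        if L[2]>.5: L[2]=L[2]-1+v[3]
        r.append(proj("top" if c[0]=="t" else "scene",T(v,L))[0]-raw(c,q))
    return np.array(r)
s=least_squares(lambda v:res(v,lam).ravel(),[.45,.15,.4],loss="soft_l1"); print(s.x,np.degrees(s.x[2]));print(res(s.x,lam).round(2))
st=[("ts",(105,62),(130,60,12)),("ts",(377,78),(130,-60,12)),("ts",(363,498),(-60,-60,12)),("ts",(80,477),(-60,60,12)),
("ts",(250,303),(0,0,1024)),("ts",(245,322),(0,0,1000)),
("ss",(315,113),(0,0,1024)),("ss",(316,162),(0,0,1000)),("ss",(58,362),(130,60,12)),("ss",(262,476),(130,-60,12)),("ss",(500,210),(-60,-60,12)),("ss",(221,341),(80,0,13))]
s=least_squares(lambda v:res(v,st).ravel(),[.45,-.1,0,.08],loss="soft_l1"); print(s.x,np.degrees(s.x[2]));print(res(s.x,st).round(2))
for n in P: print(n,-P[n]["R"].T@P[n]["t"])
E
python3 fit.py
```

```text
[0.53588662 0.15263544 0.4358657 ] 24.973265169973498
[[ 0.27 -0.4 ]
 [ 0.56 -0.27]
 [-0.73  0.2 ]
 [-0.38  0.06]
 [-0.38 -0.12]
 [ 0.61  0.19]
 [ 1.1   1.45]
 [-0.66 -1.59]
 [ 0.31 -0.52]
 [-0.01  0.19]]
[ 0.56307611 -0.16295625 -0.14608902  0.06775454] -8.37028411794623
[[  0.18  -0.62]
 [  0.15  -0.08]
 [ -0.39   0.31]
 [ -0.21   0.24]
 [ -0.14   0.39]
 [ -0.44  -0.19]
 [ -0.43   0.62]
 [  0.18  -0.95]
 [ 28.36  15.42]
 [-29.85 -16.36]
 [-27.51 -12.56]
 [  0.23   0.34]]
top [ 0.30171396 -0.01290899  1.12150179]
scene [1.29471771 0.34733326 0.90140883]
```

```bash
sed -i 's/("ss",(58,362),(130,60,12)),("ss",(262,476),(130,-60,12)),("ss",(500,210),(-60,-60,12))/("ss",(58,362),(130,-60,12)),("ss",(262,476),(130,60,12)),("ss",(500,210),(-60,60,12))/; s/^("tl",(283,507),(-60,0,64.7)),//' fit.py
cat >> fit.py <<'E'
E
python3 fit.py
cat > ov.py <<'E'
from h import *
import sys
def box(x0,x1,y0,y1,z0,z1):
    c=np.array([[x,y,z] for x in(x0,x1) for y in(y0,y1) for z in(z0,z1)],float)
    return [(c[i],c[j]) for i in range(8) for j in range(i) if np.sum(c[i]!=c[j])==1]
def circ(x,y,z,r):
    a=np.linspace(0,2*np.pi,33); p=np.c_[x+r*np.cos(a),y+r*np.sin(a),0*a+z]; return list(zip(p[:-1],p[1:]))
def lampE(z=0):
    return [(a+[0,0,z],b+[0,0,z]) for a,b in box(-40,40,-35,35,0,6)+box(-23,23,-23,23,6,48)+circ(80,0,58,24)+circ(80,0,12,24)+[(np.array([-30,0,35.]),np.array([-62,0,62.]))]]
def standE(h): return box(-60,130,-60,60,0,12)+circ(0,0,h,44)+circ(80,0,12,30)+circ(0,0,h+24,14)
def draw(im,cam,x,y,w,h,k,n,items):
    c=cv2.resize(im[y:y+h,x:x+w],None,fx=k,fy=k,interpolation=cv2.INTER_CUBIC)
    for v,E,col in items:
        for a,b in E:
            q=proj(cam,T(v,np.array([a,b])/1000)); q=((q-[x,y]+.5)*k-.5).round().astype(int)
            cv2.line(c,tuple(map(int,q[0])),tuple(map(int,q[1])),col,1,cv2.LINE_AA)
    if n: cv2.imwrite(n,c)
    return c
E
python3 - <<'E'
from ov import *
import subprocess
L=[.5359,.1526,.4359]; S=[.5631,-.163,-.1461]
t=cv2.imread("pics/top0_raw.png"); s=cv2.imread("pics/scene0_raw.png")
it=[(L,lampE(),(0,0,255)),(S,standE(67.8),(0,200,0))]
a=draw(t,"top",165,145,60,80,6,None,it);b=draw(t,"top",270,135,65,80,6,None,it)
cv2.imwrite("pics/o1.png",np.hstack([a,b]))
a=draw(s,"scene",285,195,50,80,6,None,it);b=draw(s,"scene",170,170,80,80,6,None,it)
cv2.imwrite("pics/o2.png",np.hstack([a,b]))
E
```

```text
[0.53632065 0.15293287 0.4343039 ] 24.883780674851728
[[ 0.2  -0.53]
 [ 0.45 -0.38]
 [-0.86  0.06]
 [-0.47 -0.1 ]
 [-0.45 -0.28]
 [ 0.52  0.06]
 [ 0.99  1.33]
 [ 0.32 -0.38]
 [ 0.06  0.31]]
[ 0.56300983 -0.16332296 -0.13608607  0.06743219] -7.797157497593302
[[-0.13 -0.45]
 [-0.14 -0.28]
 [-0.06  0.14]
 [ 0.1   0.47]
 [-0.03  0.43]
 [-0.33 -0.15]
 [-0.51  0.65]
 [ 0.1  -0.92]
 [-0.62  0.15]
 [-0.42 -0.87]
 [ 0.37  0.01]
 [ 0.34  0.39]]
top [ 0.30171396 -0.01290899  1.12150179]
scene [1.29471771 0.34733326 0.90140883]
```

View pics/o1.png

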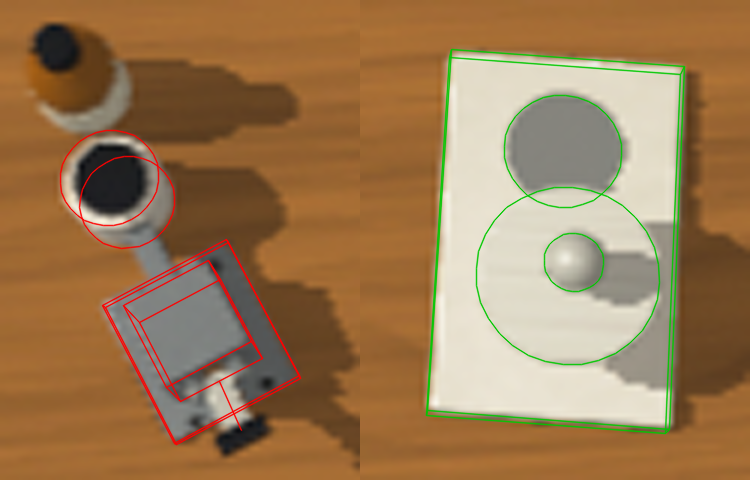

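View pics/o2.png

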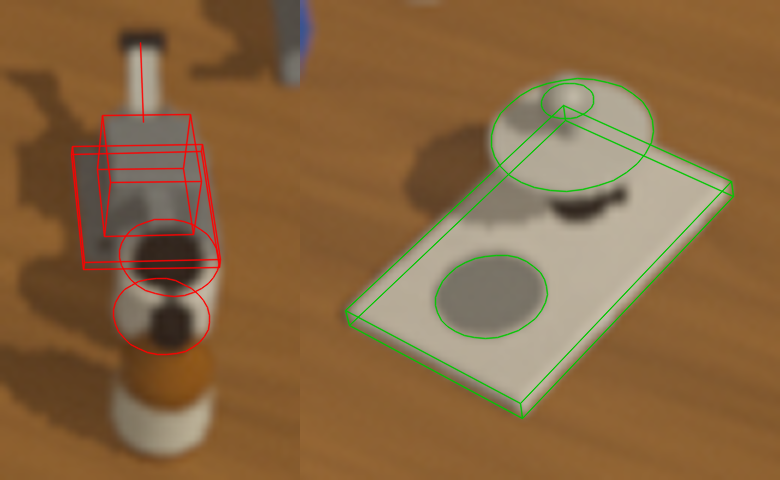

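```bash
python3 - <<'E'
from ov import *
t=cv2.imread("pics/top0_raw.png"); s=cv2.imread("pics/scene0_raw.png")
for n,L in (("p1",[.536,.1525,np.radians(26.5)]),):
    it=[(L,lampE(),(0,0,255))]
    a=draw(t,"top",172,160,45,62,9,None,it);b=draw(s,"scene",288,196,40,62,9,None,it)
    cv2.imwrite(f"pics/{n}.png",np.hstack([a,b])); print(a.shape,b.shape)
E
```

```text
(558, 405, 3) (558, 360, 3)
```

View pics/p1.png

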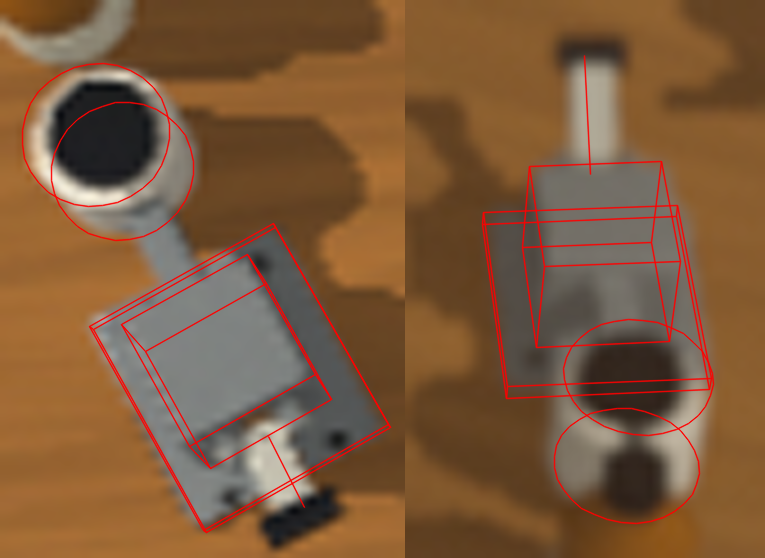

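```bash
cat >> h.py <<'E'
from scipy.spatial.transform import Rotation as Ro
def R_yaw(d): # tool x yaw degrees, z down
    a=np.radians(d); x=[np.cos(a),np.sin(a),0]; z=[0,0,-1]; return np.c_[x,np.cross(z,x),z]
def delta(pos,Rt):
    s=env.observe(); R=s["tool_rot"]; p=s["position"]
    d=R.T@(np.array(pos)-p)/.75; r=Ro.from_matrix(R.T@Rt).as_rotvec()/np.pi
    print("d",d.round(4),"r",r.round(4)," rows>=",np.linalg.norm(d)*.75/.0417,np.linalg.norm(r)*180/7.16)
def st():
    s=env.observe(); print("t",round(s["time_s"],2),"p",s["position"].round(4),"F",s["ft_force"].round(2),"M",s["wrist_torque"].round(2),"w",round(s["grip_width"],4))
E
python3 - <<'E'
from h import *
st(); delta([.536,.1525,.20],R_yaw(206))
E
```

```text
t 0.1 p [0.226  0.5011 0.2308] F [ 0.41 -0.11 -0.28] M [0.05 0.02 0.01] w 0.0855
d [-0.5679 -0.2537  0.0412] r [-0.0003 -0.0003 -0.2793]  rows>= 11.211556637670121 7.022632891542617
```

jog_arm(deltas=[-0.568,-0.2537,0.0412,0,0,-0.2793,-1,-0.568,-0.2537,0.0412,0,0,-0.2793,-1,-0.568,-0.2537,0.0412,0,0,-0.2793,-1,-0.568,-0.2537,0.0412,0,0,-0.2793,-1,-0.568,-0.2537,0.0412,0,0,-0.2793,-1,-0.568,-0.2537,0.0412,0,0,-0.2793,-1,-0.568,-0.2537,0.0412,0,0,-0.2793,-1,-0.568,-0.2537,0.0412,0,0,-0.2793,-1,-0.568,-0.2537,0.0412,0,0,-0.2793,-1,-0.568,-0.2537,0.0412,0,0,-0.2793,-1,-0.568,-0.2537,0.0412,0,0,-0.2793,-1,-0.568,-0.2537,0.0412,0,0,-0.2793,-1])

```text
time_s: 1.1
position: [0.5368, 0.1512, 0.2001]
tool_rot: [[-0.899, -0.438, -0.001], [-0.438, 0.899, 0.0], [0.001, 0.0, -1.0]]
ft_force: [0.4, 0.2, 0.8]
grip_width: 0.0856
```

```bash
python3 - <<'E'
from h import *
st(); delta([.536,.1525,.20],R_yaw(206)); delta([.536,.1525,.07],R_yaw(206))
E
```

```text
t 1.1 p [0.5368 0.1512 0.2001] F [0.36 0.2  0.83] M [-0.05 -0.04  0.01] w 0.0856
d [0.0002 0.002  0.0001] r [ 0.0001 -0.0002 -0.0001]  rows>= 0.03646447108148582 0.0056393427597236844
d [1.000e-04 2.000e-03 1.734e-01] r [ 0.0001 -0.0002 -0.0001]  rows>= 3.1196907830747893 0.0056393427597236844
```

jog_arm(deltas=[0,0.002,0.06,0,0,0,-1,0,0.002,0.1,0,0,0,-1,0,0.002,0.14,0,0,0,-1,0,0.002,0.1734,0,0,0,-1,0,0.002,0.1734,0,0,0,-1])

```text
time_s: 1.52
position: [0.5326, 0.154, 0.0657]
tool_rot: [[-0.899, -0.438, -0.01], [-0.438, 0.899, -0.001], [0.009, 0.004, -1.0]]
ft_force: [-1.6, -0.6, -0.1]
grip_width: 0.0853
```

```bash
python3 - <<'E'
from ov import *
st(); delta([.536,.1525,.012],R_yaw(206))
L=[.536,.1525,np.radians(26)]
it=[(L,lampE(),(0,0,255))]
t=eyes.get_image("top")[:,:,::-1].copy(); s=eyes.get_image("scene")[:,:,::-1].copy()
a=draw(t,"top",160,145,65,90,6,None,it);b=draw(s,"scene",275,180,65,90,6,None,it)
cv2.imwrite("pics/g1.png",np.hstack([a,b]))
E
```

```text
t 1.52 p [0.5326 0.154  0.0657] F [-1.64 -0.63 -0.07] M [0.04 0.05 0.04] w 0.0853
d [-0.0039 -0.0041  0.0716] r [ 0.0011 -0.0028 -0.0002]  rows>= 1.291106511483169 0.07681768426447982
```

View pics/g1.png

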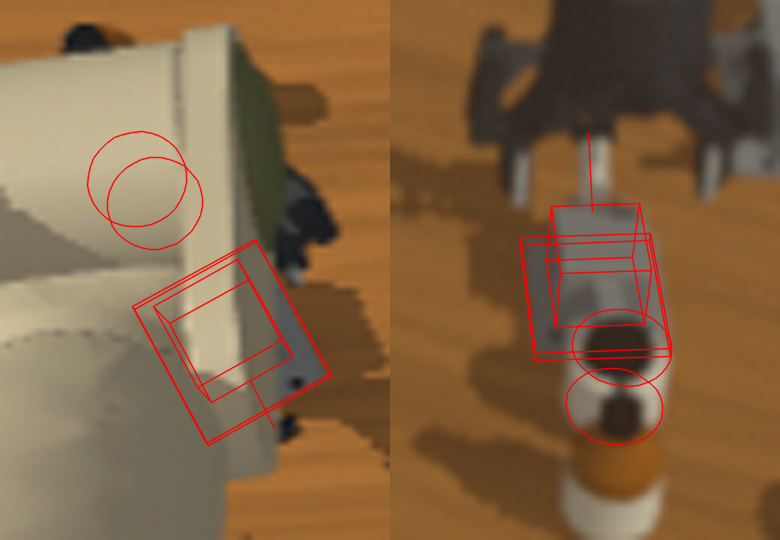

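jog_arm(deltas=[0,0,0.02,0,0,0,-1,0,0,0.04,0,0,0,-1,0,0,0.06,0,0,0,-1,0,0,0.0773,0,0,0,-1,0,0,0.0773,0,0,0,-1,0,0,0.0773,0,0,0,-1,0,0,0.0773,0,0,0,-1])

```text
time_s: 2.2
position: [0.5363, 0.1546, 0.0143]
tool_rot: [[-0.899, -0.438, 0.003], [-0.438, 0.899, 0.0], [-0.003, -0.001, -1.0]]
ft_force: [0.5, -0.8, 1.2]
grip_width: 0.0855
```

```bash
python3 - <<'E'
from h import *
st(); delta([.536,.1525,.012],R_yaw(206))
s=eyes.get_image("scene")[:,:,::-1]
cv2.imwrite("pics/g2.png",cv2.resize(s[180:270,265:365],None,fx=6,fy=6,interpolation=cv2.INTER_CUBIC))
E
```

```text
t 2.2 p [0.5363 0.1546 0.0143] F [ 0.53 -0.84  1.22] M [ 0.01 -0.02  0.01] w 0.0855
d [ 0.0016 -0.0023  0.003 ] r [-0.0004  0.0009 -0.    ]  rows>= 0.07438344343623642 0.024914138047217465
```

View pics/g2.png

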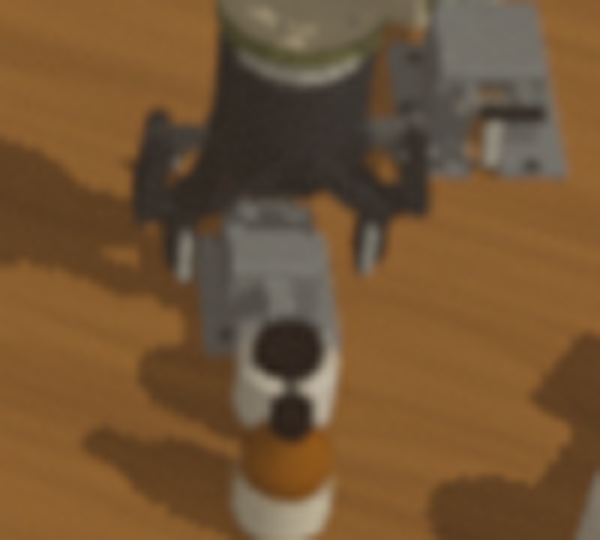

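jog_arm(deltas=[0,0,0,0,0,0,-0.2,0,0,0,0,0,0,0,0,0,0,0,0,0,1,0,0,0,0,0,0,1,0,0,0,0,0,0,1,0,0,0,0,0,0,1,0,0,0,0,0,0,1,0,0,0,0,0,0,1,0,0,0,0,0,0,1], grip_force=50)

```text
time_s: 3.0
position: [0.5358, 0.1544, 0.0131]
tool_rot: [[-0.899, -0.438, 0.002], [-0.438, 0.899, -0.0], [-0.001, -0.001, -1.0]]
ft_force: [0.0, -1.5, 6.1]
grip_width: 0.0453
```

```bash
python3 - <<'E'
from h import *
st(); delta([.536,.1525,.012],R_yaw(206)); 
s=eyes.get_image("scene")[:,:,::-1]
cv2.imwrite("pics/g3.png",cv2.resize(s[180:270,265:365],None,fx=6,fy=6,interpolation=cv2.INTER_CUBIC))
E
```

```text
t 3.0 p [0.5358 0.1544 0.0131] F [ 0.01 -1.49  6.1 ] M [-0.12  0.01  0.05] w 0.0453
d [ 0.0009 -0.0024  0.0015] r [-0.0002  0.0004 -0.    ]  rows>= 0.052921081225877714 0.012740631449344111
```

View pics/g3.png

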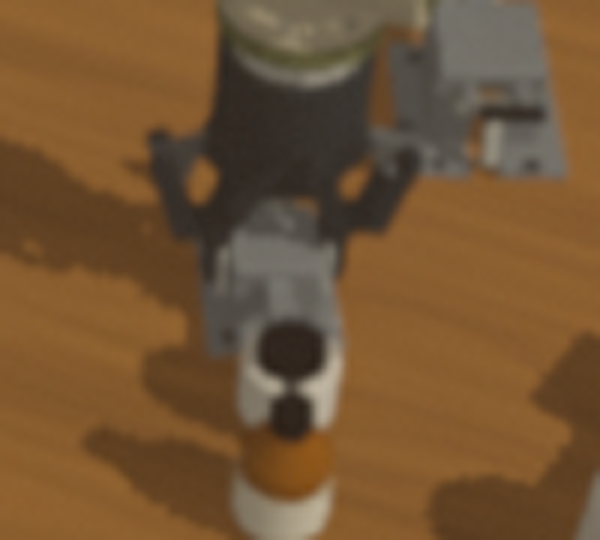

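jog_arm(deltas=[0,0,-0.01,0,0,0,1,0,0,-0.03,0,0,0,1,0,0,-0.06,0,0,0,1,0,0,-0.1,0,0,0,1,0,0,-0.14,0,0,0,1,0,0,-0.18,0,0,0,1,0,0,-0.18,0,0,0,1,0,0,-0.18,0,0,0,1,0,0,-0.18,0,0,0,1])

```text
time_s: 3.8
position: [0.5342, 0.1544, 0.1459]
tool_rot: [[-0.899, -0.438, -0.003], [-0.438, 0.899, -0.0], [0.003, 0.001, -1.0]]
ft_force: [-1.1, 0.5, -4.4]
grip_width: 0.0454
```

```bash
python3 - <<'E'
from h import *
st(); delta([.563,-.1633,.155],R_yaw(172.2)); 
s=eyes.get_image("scene")[:,:,::-1]; t=eyes.get_image("top")[:,:,::-1]
cv2.imwrite("pics/g4.png",np.hstack([cv2.resize(s[120:270,265:365],None,fx=4,fy=4),cv2.resize(t[120:270,140:240],None,fx=4,fy=4)]))
E
```

```text
t 3.8 p [0.5342 0.1544 0.1459] F [-1.08  0.52 -4.39] M [-0.02  0.01  0.03] w 0.0454
d [ 0.1511 -0.3976 -0.0121] r [ 1.000e-04 -1.000e-03  1.877e-01]  rows>= 7.652537942820719 4.720008531253671
```

View pics/g4.png

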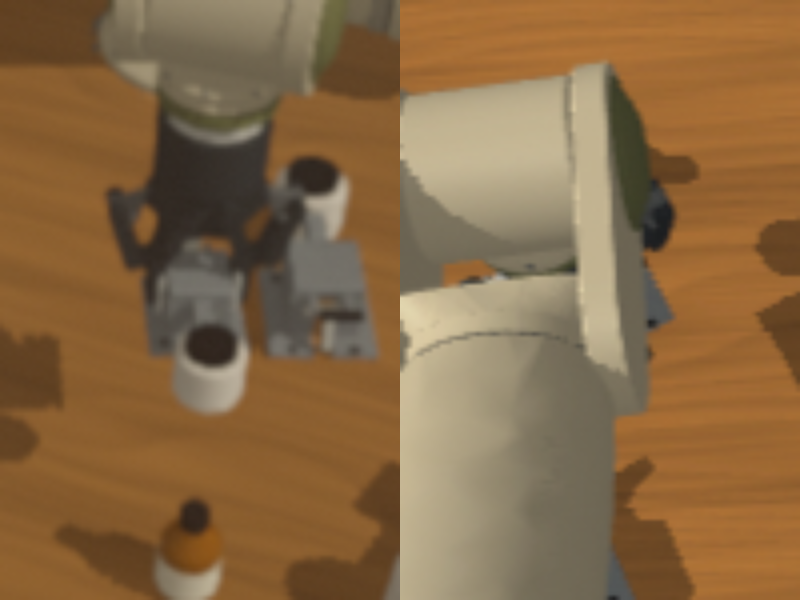

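jog_arm(deltas=[0.02,-0.05,-0.025,0,0,0.03,1,0.05,-0.12,-0.025,0,0,0.07,1,0.08,-0.18,-0.025,0,0,0.11,1,0.11,-0.24,-0.025,0,0,0.15,1,0.14,-0.3,-0.025,0,0,0.1877,1,0.145,-0.35,-0.025,0,0,0.1877,1,0.1511,-0.385,-0.025,0,0,0.1877,1,0.1511,-0.3976,-0.025,0,0,0.1877,1,0.1511,-0.3976,-0.025,0,0,0.1877,1,0.1511,-0.3976,-0.025,0,0,0.1877,1,0.1511,-0.3976,-0.025,0,0,0.1877,1,0.1511,-0.3976,-0.025,0,0,0.1877,1])

```text
time_s: 4.9
position: [0.5637, -0.1621, 0.1655]
tool_rot: [[-0.991, 0.135, -0.002], [0.134, 0.991, 0.001], [0.002, 0.001, -1.0]]
ft_force: [-0.0, 0.4, -4.8]
grip_width: 0.0454
```

```bash
python3 - <<'E'
from h import *
st(); delta([.563,-.1633,.165],R_yaw(172.2)); 
s=eyes.get_image("scene")[:,:,::-1]; t=eyes.get_image("top")[:,:,::-1]
cv2.imwrite("pics/s5_raw.png",s);cv2.imwrite("pics/t5_raw.png",t)
cv2.imwrite("pics/g5.png",np.hstack([cv2.resize(s[130:250,150:270],None,fx=5,fy=5,interpolation=cv2.INTER_CUBIC)])); cv2.imwrite("pics/g5t.png",cv2.resize(t[110:230,240:360],None,fx=4,fy=4))
E
```

```text
t 4.9 p [ 0.5637 -0.1621  0.1655] F [-0.    0.39 -4.84] M [-0.02  0.   -0.01] w 0.0454
d [ 0.0006 -0.0017  0.0006] r [ 0.0003 -0.0006  0.0004]  rows>= 0.035010022140428324 0.018555356856353594
```

View pics/g5.png

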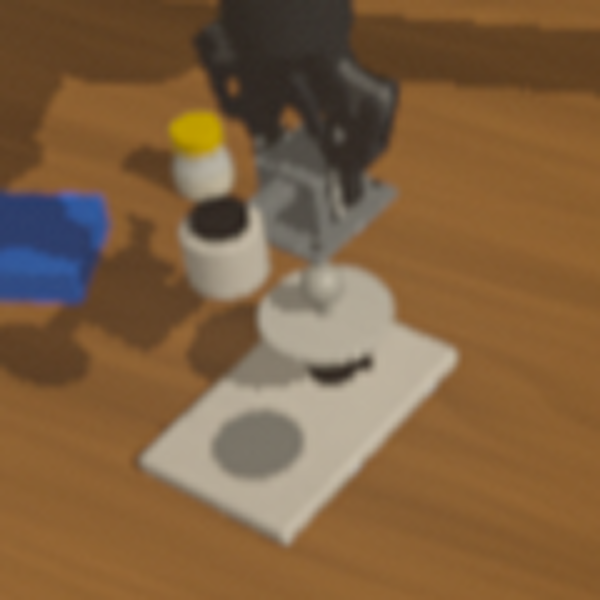

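View pics/g5t.png

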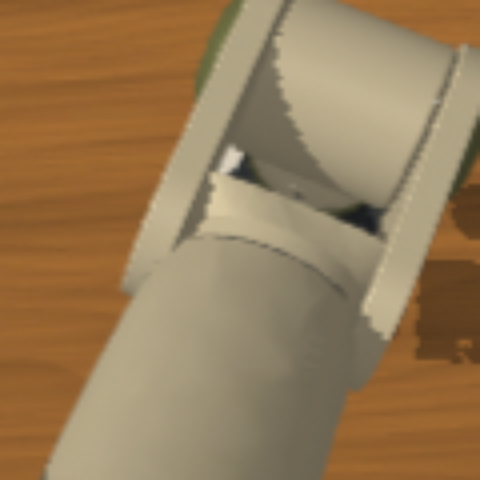

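```bash
python3 - <<'E'
from ov import *
s=cv2.imread("pics/s5_raw.png")
p=env.observe()["position"]; print(p)
L=[p[0],p[1],np.radians(-7.75)]; z=(p[2]-.0131)*1000
b=draw(s,"scene",182,150,52,50,11,"pics/g6.png",[(L,lampE(z),(0,0,255)),([.563,-.1633,-.136],standE(67.4),(0,200,0))])
cv2.imwrite("pics/g6n.png",cv2.resize(s[150:200,182:234],None,fx=11,fy=11,interpolation=cv2.INTER_CUBIC))
E
```

```text
[ 0.56390842 -0.16208153  0.16600758]
```

View pics/g6.png

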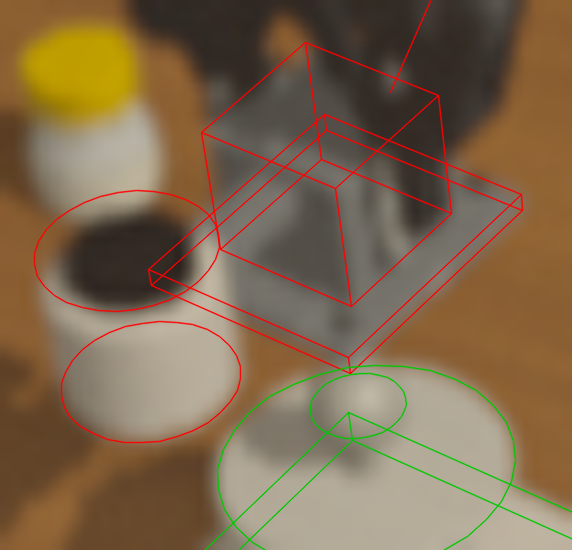

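View pics/g6n.png

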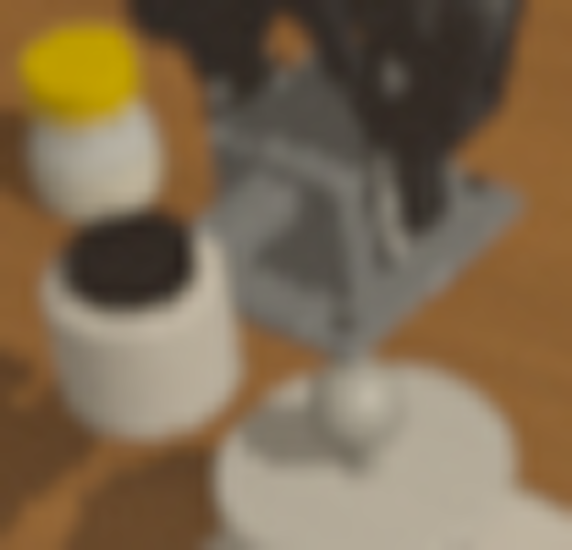

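jog_arm(deltas=[0.0005,-0.0016,0.01,0,0,0,1,0.0005,-0.0016,0.025,0,0,0,1,0.0005,-0.0016,0.04,0,0,0,1,0.0005,-0.0016,0.05,0,0,0,1,0.0005,-0.0016,0.05,0,0,0,1,0.0005,-0.0016,0.05,0,0,0,1,0.0005,-0.0016,0.05,0,0,0,1,0.0005,-0.0016,0.05,0,0,0,1,0.0005,-0.0016,0.05,0,0,0,1])

```text
time_s: 5.75
position: [0.5638, -0.1645, 0.1293]
tool_rot: [[-0.991, 0.136, 0.001], [0.136, 0.991, -0.001], [-0.001, -0.0, -1.0]]
ft_force: [0.7, -0.1, -5.0]
grip_width: 0.0457
```

```bash
python3 - <<'E'
from ov import *
s=eyes.get_image("scene")[:,:,::-1].copy(); cv2.imwrite("pics/s7_raw.png",s)
st();p=env.observe()["position"]; delta([.563,-.1633,.125],R_yaw(172.2))
L=[p[0],p[1],np.radians(-7.75)]; z=(p[2]-.0131)*1000
a=draw(s,"scene",182,155,45,50,8,None,[(L,lampE(z),(0,0,255)),([.563,-.1633,-.136],standE(67.4),(0,200,0))])
cv2.imwrite("pics/g7.png",np.hstack([a,draw(s,"scene",182,155,45,50,8,None,[])]))
E
```

```text
t 5.8 p [ 0.5637 -0.1645  0.1291] F [-0.14  0.44 -4.51] M [0.01 0.01 0.  ] w 0.0451
d [0.0011 0.0014 0.0055] r [-0.0001  0.0002  0.    ]  rows>= 0.10414342182233086 0.006602845875540418
```

View pics/g7.png

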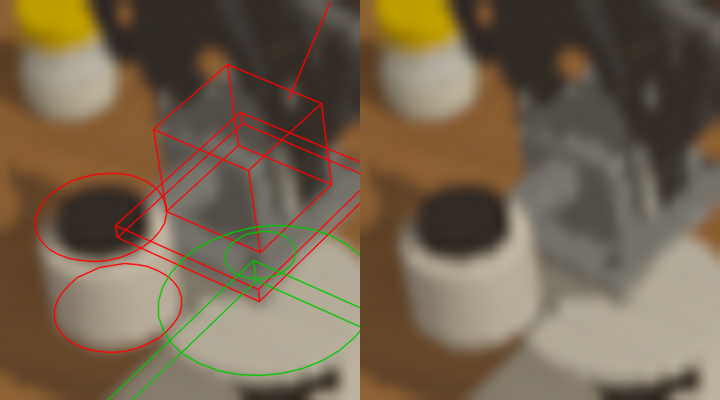

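jog_arm(deltas=[0.0008,0.0014,0.004,0,0,0,1,0.0008,0.0014,0.008,0,0,0,1,0.0008,0.0014,0.012,0,0,0,1,0.0008,0.0014,0.016,0,0,0,1,0.0008,0.0014,0.018,0,0,0,1,0.0008,0.0014,0.018,0,0,0,1,0.0008,0.0014,0.018,0,0,0,1,0.0008,0.0014,0.018,0,0,0,1])

```text
time_s: 6.47
position: [0.5632, -0.1634, 0.1153]
tool_rot: [[-0.991, 0.136, 0.0], [0.136, 0.991, -0.0], [-0.0, -0.0, -1.0]]
ft_force: [-0.4, -0.5, -4.6]
grip_width: 0.0453
```

```bash
python3 - <<'E'
from h import *
st();delta([.563,-.1633,.105],R_yaw(172.2))
E
```

```text
t 6.47 p [ 0.5632 -0.1634  0.1153] F [-0.35 -0.48 -4.63] M [0.   0.02 0.01] w 0.0453
d [0.0002 0.0001 0.0137] r [-0.      0.0001  0.    ]  rows>= 0.24669177237499784 0.002079138546287422
```

jog_arm(deltas=[0,0,0.002,0,0,0,1,0,0,0.005,0,0,0,1,0,0,0.008,0,0,0,1,0,0,0.011,0,0,0,1,0,0,0.0137,0,0,0,1,0,0,0.0137,0,0,0,1,0,0,0.0137,0,0,0,1,0,0,0.0137,0,0,0,1])

```text
time_s: 7.13
position: [0.5631, -0.1633, 0.105]
tool_rot: [[-0.991, 0.136, 0.0], [0.136, 0.991, -0.0], [-0.0, -0.0, -1.0]]
ft_force: [0.4, -0.7, -4.8]
grip_width: 0.0455
```

```bash
python3 - <<'E'
from h import *
st();delta([.563,-.1633,.095],R_yaw(172.2))
E
```

```text
t 7.13 p [ 0.5631 -0.1633  0.105 ] F [ 0.45 -0.75 -4.79] M [ 0.01  0.02 -0.01] w 0.0455
d [ 0.0002 -0.      0.0133] r [-0.      0.0001  0.    ]  rows>= 0.23943950688612003 0.0017250102694863123
```

jog_arm(deltas=[0,0,0.003,0,0,0,1,0,0,0.006,0,0,0,1,0,0,0.009,0,0,0,1,0,0,0.012,0,0,0,1,0,0,0.012,0,0,0,1,0,0,0.012,0,0,0,1,0,0,0.012,0,0,0,1])

```text
time_s: 7.72
position: [0.5631, -0.1635, 0.096]
tool_rot: [[-0.991, 0.136, 0.0], [0.136, 0.991, -0.0], [-0.0, -0.0, -1.0]]
ft_force: [-0.8, -0.8, -4.3]
grip_width: 0.0455
```

```bash
python3 - <<'E'
from h import *
st();delta([.563,-.1633,.088],R_yaw(172.2))
E
```

```text
t 7.72 p [ 0.5631 -0.1635  0.096 ] F [-0.79 -0.84 -4.25] M [-0.25  0.12  0.02] w 0.0455
d [0.0002 0.0002 0.0107] r [-0.0001  0.0001 -0.    ]  rows>= 0.1918738305008734 0.0022668024222528334
```

jog_arm(deltas=[0,0,0.0015,0,0,0,1,0,0,0.003,0,0,0,1,0,0,0.0045,0,0,0,1,0,0,0.0055,0,0,0,1,0,0,0.0055,0,0,0,1,0,0,0.0055,0,0,0,1])

```text
time_s: 8.22
position: [0.5636, -0.1634, 0.092]
tool_rot: [[-0.991, 0.136, 0.001], [0.136, 0.991, -0.0], [-0.001, -0.0, -1.0]]
ft_force: [2.5, -4.0, 1.2]
grip_width: 0.0453
```

```bash
python3 - <<'E'
from h import *
st()
E
```

```text
t 8.22 p [ 0.5636 -0.1634  0.092 ] F [ 2.5  -3.98  1.19] M [-0.5  -0.22 -0.05] w 0.0453
```

jog_arm(deltas=[-0.0008,-0.0012,0,0,0,0,1,-0.0008,-0.0012,0,0,0,0,1,-0.0008,-0.0012,0,0,0,0,1])

```text
time_s: 8.47
position: [0.5634, -0.1637, 0.0915]
tool_rot: [[-0.991, 0.135, -0.001], [0.135, 0.991, 0.001], [0.001, 0.001, -1.0]]
ft_force: [0.7, 0.2, -0.1]
grip_width: 0.0457
```

```bash
python3 - <<'E'
from h import *
st()
E
```

```text
t 8.47 p [ 0.5634 -0.1637  0.0915] F [ 0.66  0.22 -0.1 ] M [ 0.11 -0.05  0.03] w 0.0457
```

Lateral force is gone. I'll carry on pressing down in small steps.

jog_arm(deltas=[0,0,0.0015,0,0,0,1,0,0,0.003,0,0,0,1,0,0,0.0045,0,0,0,1,0,0,0.0053,0,0,0,1,0,0,0.0053,0,0,0,1])

```text
time_s: 8.88
position: [0.5634, -0.1642, 0.0872]
tool_rot: [[-0.991, 0.136, -0.001], [0.136, 0.991, 0.0], [0.001, 0.0, -1.0]]
ft_force: [0.8, -0.6, -2.1]
grip_width: 0.0453
```

```bash
python3 - <<'E'
from h import *
st()
E
```

```text
t 8.88 p [ 0.5634 -0.1642  0.0872] F [ 0.82 -0.62 -2.05] M [-0.09 -0.08 -0.  ] w 0.0453
```

jog_arm(deltas=[0,0,0.0015,0,0,0,1,0,0,0.003,0,0,0,1,0,0,0.004,0,0,0,1,0,0,0.004,0,0,0,1,0,0,0.004,0,0,0,1])

```text
time_s: 9.3
position: [0.5631, -0.1641, 0.084]
tool_rot: [[-0.991, 0.136, -0.002], [0.136, 0.991, 0.001], [0.002, 0.0, -1.0]]
ft_force: [-0.2, 0.1, -6.3]
grip_width: 0.0455
```

```bash
python3 - <<'E'
from h import *
st()
E
```

```text
t 9.3 p [ 0.5631 -0.1641  0.084 ] F [-0.24  0.09 -6.32] M [-0.14  0.11  0.02] w 0.0455
```

jog_arm(deltas=[0,0,0.001,0,0,0,1,0,0,0.002,0,0,0,1,0,0,0.003,0,0,0,1,0,0,0.003,0,0,0,1,0,0,0.003,0,0,0,1])

```text
time_s: 9.72
position: [0.5635, -0.1642, 0.0822]
tool_rot: [[-0.991, 0.136, -0.0], [0.136, 0.991, 0.0], [0.0, 0.0, -1.0]]
ft_force: [0.7, -0.4, -7.0]
grip_width: 0.045
```

```bash
python3 - <<'E'
from ov import *
s=eyes.get_image("scene")[:,:,::-1].copy(); cv2.imwrite("pics/s8_raw.png",s)
st();p=env.observe()["position"]
L=[p[0],p[1],np.radians(-7.75)]; z=(p[2]-.0131)*1000
a=draw(s,"scene",182,155,45,55,8,None,[(L,lampE(z),(0,0,255)),([.563,-.1633,-.136],standE(67.4),(0,200,0))])
cv2.imwrite("pics/g8.png",np.hstack([a,draw(s,"scene",182,155,45,55,8,None,[])]))
E
```

```text
t 9.77 p [ 0.5636 -0.1642  0.0822] F [ 0.1  -0.49 -7.85] M [-0.05 -0.16  0.01] w 0.0454
```

View pics/g8.png

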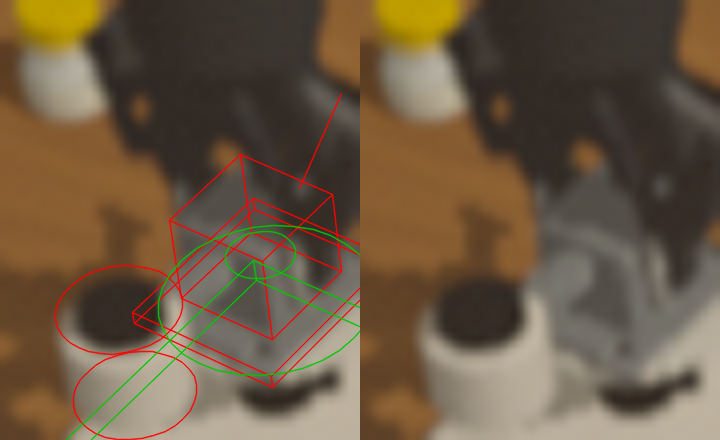

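jog_arm(deltas=[0,0,0.001,0,0,0,1,0,0,0.002,0,0,0,1,0,0,0.002,0,0,0,1,0,0,0.002,0,0,0,1,0,0,0.002,0,0,0,1])

```text
time_s: 10.18
position: [0.5635, -0.1642, 0.0809]
tool_rot: [[-0.991, 0.136, -0.0], [0.136, 0.991, 0.0], [0.0, 0.0, -1.0]]
ft_force: [1.5, 0.2, -6.7]
grip_width: 0.0452
```

```bash
python3 - <<'E'
from h import *
st()
E
```

```text
t 10.18 p [ 0.5635 -0.1642  0.0809] F [ 1.54  0.16 -6.68] M [ 0.   -0.15  0.01] w 0.0452
```

jog_arm(deltas=[0,0,0.001,0,0,0,1,0,0,0.002,0,0,0,1,0,0,0.002,0,0,0,1,0,0,0.002,0,0,0,1,0,0,0.002,0,0,0,1])

```text
time_s: 10.6
position: [0.5636, -0.1643, 0.08]
tool_rot: [[-0.991, 0.136, 0.0], [0.136, 0.991, -0.0], [-0.001, -0.0, -1.0]]
ft_force: [-1.8, -0.5, 1.2]
grip_width: 0.0449
```

```bash
python3 - <<'E'
from h import *
st()
E
```

```text
t 10.6 p [ 0.5636 -0.1643  0.08  ] F [-1.82 -0.45  1.22] M [0.18 0.27 0.  ] w 0.0449
```

jog_arm(deltas=[0,0,0.001,0,0,0,1,0,0,0.0015,0,0,0,1,0,0,0.0015,0,0,0,1,0,0,0.0015,0,0,0,1])

```text
time_s: 10.93
position: [0.5637, -0.1643, 0.0798]
tool_rot: [[-0.991, 0.136, 0.001], [0.136, 0.991, -0.001], [-0.001, -0.001, -1.0]]
ft_force: [-4.2, 3.2, 9.9]
grip_width: 0.0453
```

```bash
python3 - <<'E'
from h import *
st()
E
```

```text
t 10.93 p [ 0.5637 -0.1643  0.0798] F [-4.18  3.21  9.88] M [0.44 0.8  0.05] w 0.0453
```

jog_arm(deltas=[0,0,-0.0015,0,0,0,1,0,0,-0.0015,0,0,0,0.3,0,0,-0.0015,0,0,0,-0.2,0,0,-0.0015,0,0,0,-0.6,0,0,-0.0015,0,0,0,-1,0,0,-0.0015,0,0,0,-1,0,0,-0.0015,0,0,0,-1,0,0,-0.0015,0,0,0,-1])

```text
time_s: 11.6
position: [0.5636, -0.1643, 0.0795]
tool_rot: [[-0.991, 0.136, 0.0], [0.136, 0.991, -0.0], [-0.0, -0.0, -1.0]]
ft_force: [-0.5, -0.4, -0.6]
grip_width: 0.0858
```

```bash
python3 - <<'E'
from h import *
st()
E
```

```text
t 11.6 p [ 0.5636 -0.1643  0.0795] F [-0.51 -0.41 -0.6 ] M [-0.   -0.03  0.  ] w 0.0858
```

jog_arm(deltas=[0,0,-0.02,0,0,0,-1,0,0,-0.06,0,0,0,-1,0,0,-0.11,0,0,0,-1,0,0,-0.16,0,0,0,-1,0.04,0.03,-0.16,0,0,0,1,0.09,0.08,-0.16,0,0,0,1,0.14,0.13,-0.16,0,0,0,1,0.19,0.18,-0.16,0,0,0,1,0.24,0.22,-0.16,0,0,0,1,0.24,0.26,-0.16,0,0,0,1,0.24,0.26,-0.16,0,0,0,1,0.24,0.26,-0.16,0,0,0,1])

```text
time_s: 12.6
position: [0.4096, 0.0565, 0.1999]
tool_rot: [[-0.991, 0.132, 0.0], [0.132, 0.991, 0.001], [0.0, 0.001, -1.0]]
ft_force: [-0.7, -0.1, 0.4]
grip_width: -0.0001
```

```bash
python3 - <<'E'
from ov import *
s=eyes.get_image("scene")[:,:,::-1].copy(); cv2.imwrite("pics/s9_raw.png",s)
t=eyes.get_image("top")[:,:,::-1].copy(); cv2.imwrite("pics/t9_raw.png",t)
st()
L=[.5633,-.1640,np.radians(-7.8)]; z=67.2
it=[(L,lampE(z),(0,0,255))]
for n,im,x,y in (("scene",s,182,148),("top",t,272,130)):
  a=draw(im,n,x,y,48,70,8,None,it)
  cv2.imwrite(f"pics/g9{n}.png",np.hstack([a,draw(im,n,x,y,48,70,8,None,[])]))
E
```

```text
t 12.7 p [0.4116 0.0538 0.1998] F [ 0.72 -0.66  0.65] M [-0.    0.   -0.03] w -0.0001
```

View pics/g9scene.png

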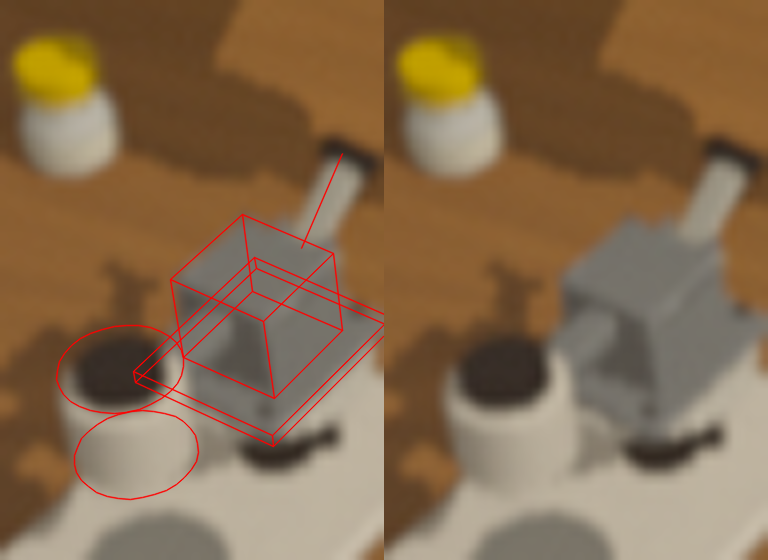

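View pics/g9top.png

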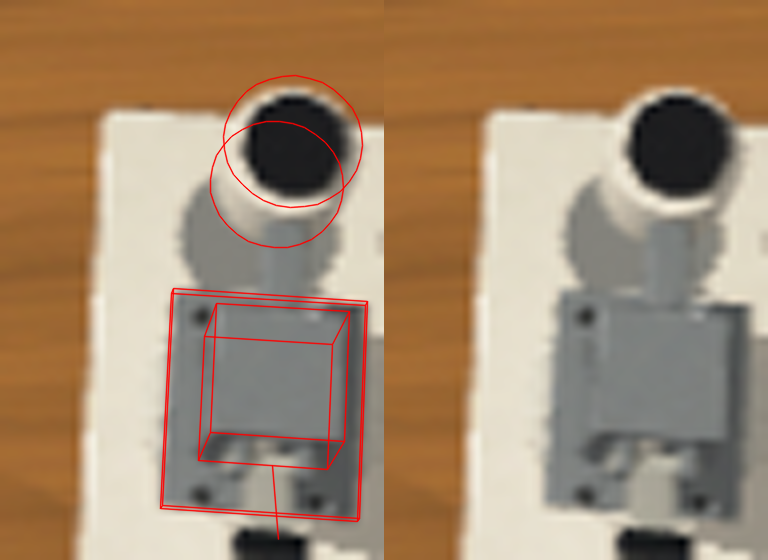

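```bash
python3 - <<'E'
from h import *
L=[.5633,-.1640,np.radians(-7.5)]
q=T(L,np.array([[-60,0,64.7+67.2],[-72,0,38.5+67.2]])/1000); print(q, proj("top",q), proj("scene",q))
st(); delta([.5025,-.156,.165],R_yaw(172.5))
E
```

```text
[[ 0.50381331 -0.15616843  0.1319    ]
 [ 0.49191597 -0.15460211  0.1057    ]] [[306.54756812 196.00626614]
 [305.2016125  202.29761733]] [[223.81097804 166.29955054]
 [226.61936109 170.42854861]]
t 12.7 p [0.4116 0.0538 0.1998] F [ 0.72 -0.66  0.65] M [-0.    0.   -0.03] w -0.0001
d [-0.1575 -0.261   0.0466] r [-0.0001  0.0003 -0.0011]  rows>= 5.545961100338471 0.02757837475528203
```

jog_arm(deltas=[-0.03,-0.05,0,0,0,0,1,-0.06,-0.1,0,0,0,0,1,-0.09,-0.15,0,0,0,0,1,-0.12,-0.2,0.02,0,0,0,1,-0.15,-0.24,0.03,0,0,0,1,-0.1575,-0.261,0.0466,0,0,0,1,-0.1575,-0.261,0.0466,0,0,0,1,-0.1575,-0.261,0.0466,0,0,0,1,-0.1575,-0.261,0.0466,0,0,0,1,-0.1575,-0.261,0.0466,0,0,0,1,-0.1575,-0.261,0.0466,0,0,0,1])

```text
time_s: 13.62
position: [0.5021, -0.156, 0.1653]
tool_rot: [[-0.991, 0.135, 0.001], [0.135, 0.991, -0.001], [-0.001, -0.0, -1.0]]
ft_force: [0.4, 0.4, 0.4]
grip_width: 0.0
```

```bash
python3 - <<'E'
from h import *
s=eyes.get_image("scene")[:,:,::-1]
st(); delta([.503,-.156,.138],R_yaw(172.5))
cv2.imwrite("pics/g10.png",cv2.resize(s[130:220,175:265],None,fx=7,fy=6,interpolation=cv2.INTER_CUBIC))
E
```

```text
t 13.67 p [ 0.5022 -0.156   0.1653] F [-0.74 -0.41 -0.15] M [-0.03 -0.01 -0.03] w 0.0
d [-0.0011  0.0001  0.0364] r [-0.0001  0.0003 -0.0013]  rows>= 0.6546001306053495 0.03403272151556243
```

View pics/g10.png

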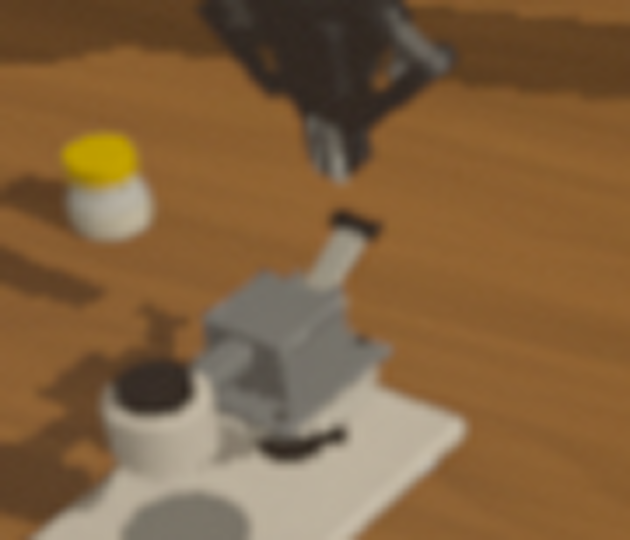

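jog_arm(deltas=[0,0.002,0.012,0,0,0,1,0,0.002,0.024,0,0,0,1,0,0.002,0.034,0,0,0,1,0,0.002,0.034,0,0,0,1,0,0.002,0.034,0,0,0,1,0,0.002,0.034,0,0,0,1])

```text
time_s: 14.17
position: [0.5025, -0.1552, 0.1391]
tool_rot: [[-0.991, 0.136, 0.0], [0.136, 0.991, -0.0], [-0.0, -0.0, -1.0]]
ft_force: [-0.4, -0.0, -0.2]
grip_width: -0.0002
```

```bash
python3 - <<'E'
from h import *
s=eyes.get_image("scene")[:,:,::-1]
st(); delta([.492,-.1535,.108],R_yaw(172.5))
cv2.imwrite("pics/g11.png",cv2.resize(s[140:200,185:250],None,fx=9,fy=9,interpolation=cv2.INTER_CUBIC))
E
```

```text
t 14.22 p [ 0.5025 -0.1552  0.1393] F [-0.56 -0.66  0.56] M [-0.03  0.03 -0.03] w -0.0003
d [0.0142 0.0004 0.0418] r [-0.0001  0.0002 -0.0016]  rows>= 0.7936009618848341 0.04148352321426304
```

View pics/g11.png

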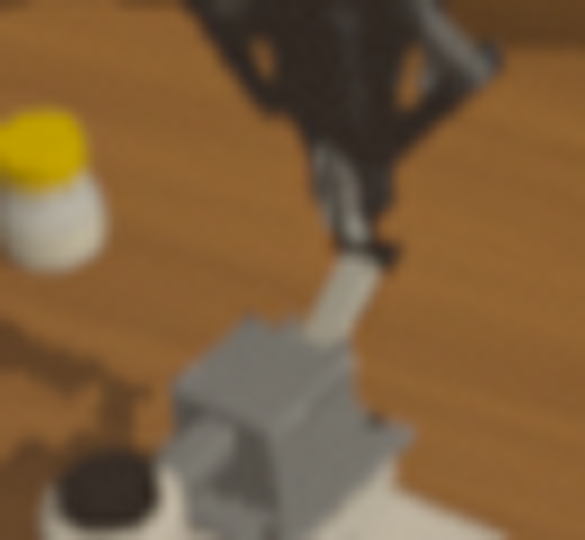

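jog_arm(deltas=[0.001,0.0004,0.006,0,0,0,1,0.004,0.0004,0.012,0,0,0,1,0.007,0.0004,0.018,0,0,0,1,0.01,0.0004,0.025,0,0,0,1,0.0125,0.0004,0.032,0,0,0,1,0.0138,0.0004,0.037,0,0,0,1,0.0142,0.0004,0.041,0,0,0,1,0.0142,0.0004,0.041,0,0,0,1,0.0142,0.0004,0.041,0,0,0,1])

```text
time_s: 14.97
position: [0.4915, -0.1533, 0.1082]
tool_rot: [[-0.991, 0.136, -0.0], [0.136, 0.991, 0.0], [0.0, 0.0, -1.0]]
ft_force: [0.2, 0.3, 0.6]
grip_width: 0.0001
```

```bash
python3 - <<'E'
from h import *
s=eyes.get_image("scene")[:,:,::-1]
st()
cv2.imwrite("pics/g12.png",cv2.resize(s[140:200,185:250],None,fx=9,fy=9,interpolation=cv2.INTER_CUBIC))
E
```

```text
t 15.02 p [ 0.4918 -0.1534  0.1083] F [-0.6   0.25  0.2 ] M [ 0.01 -0.04 -0.03] w -0.0
```

View pics/g12.png

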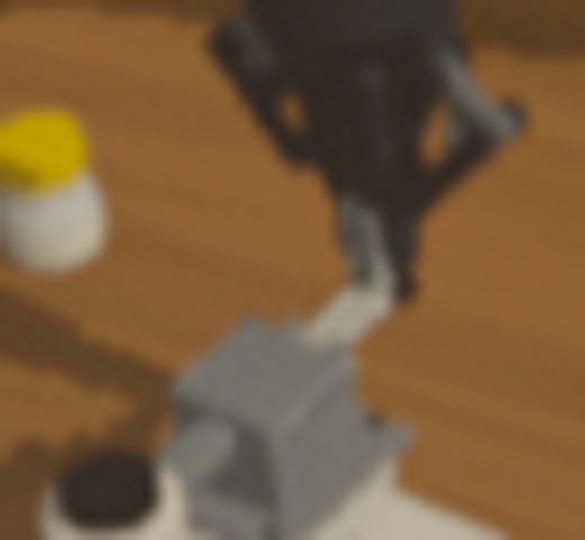

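jog_arm(deltas=[0,0,0.001,0,0,0,1,0,0,0.002,0,0,0,1,0,0,0.003,0,0,0,1,0,0,0.004,0,0,0,1,0,0,0.004,0,0,0,1,0,0,0.004,0,0,0,1])

```text
time_s: 15.52
position: [0.4916, -0.1534, 0.1055]
tool_rot: [[-0.991, 0.136, -0.0], [0.136, 0.991, -0.0], [0.0, -0.0, -1.0]]
ft_force: [-2.9, -0.1, 5.7]
grip_width: -0.0001
```

```bash
python3 - <<'E'
from h import *
st()
E
```

```text
t 15.52 p [ 0.4916 -0.1534  0.1055] F [-2.91 -0.09  5.69] M [ 0.07  0.58 -0.  ] w -0.0001
```

jog_arm(deltas=[0,0,0.0007,0,0,0,1,0,0,0.0014,0,0,0,1,0,0,0.0014,0,0,0,1,0,0,0.0014,0,0,0,1])

```text
time_s: 15.85
position: [0.4916, -0.1533, 0.1045]
tool_rot: [[-0.991, 0.135, -0.001], [0.135, 0.991, -0.0], [0.001, -0.0, -1.0]]
ft_force: [-3.5, 0.4, 7.1]
grip_width: -0.0003
```

```bash
python3 - <<'E'
from h import *
st()
E
```

```text
t 15.85 p [ 0.4916 -0.1533  0.1045] F [-3.46  0.44  7.13] M [0.12 0.74 0.02] w -0.0003
```

jog_arm(deltas=[0,0,0.0007,0,0,0,1,0,0,0.0014,0,0,0,1,0,0,0.0014,0,0,0,1,0,0,0.0014,0,0,0,1])

```text
time_s: 16.18
position: [0.4915, -0.1534, 0.104]
tool_rot: [[-0.991, 0.135, -0.0], [0.135, 0.991, -0.0], [0.0, -0.0, -1.0]]
ft_force: [-6.1, 1.6, 11.2]
grip_width: 0.0003
```

```bash
python3 - <<'E'
from h import *
s=eyes.get_image("scene")[:,:,::-1]
st()
cv2.imwrite("pics/g13.png",cv2.resize(s[150:210,185:250],None,fx=9,fy=9,interpolation=cv2.INTER_CUBIC))
E
```

```text
t 16.23 p [ 0.4915 -0.1534  0.104 ] F [-5.65  1.37 11.56] M [ 0.18  1.11 -0.03] w 0.0004
```

View pics/g13.png

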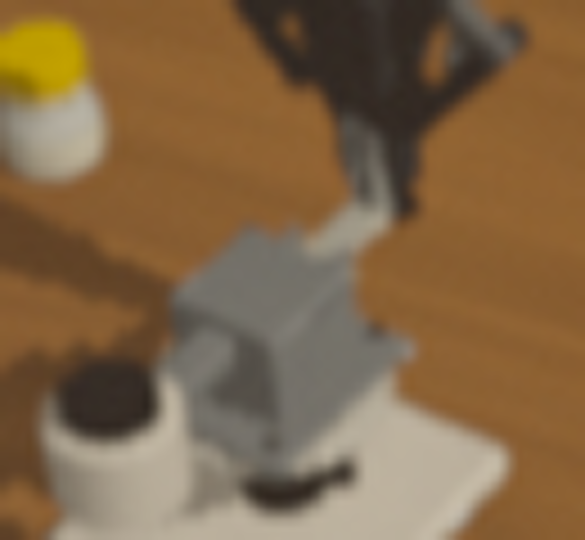

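jog_arm(deltas=[0,0,-0.01,0,0,0,1,0,0,-0.03,0,0,0,1,0,0,-0.07,0,0,0,1,0,0,-0.12,0,0,0,1,0.04,0.05,-0.12,0,0,0,1,0.08,0.1,-0.12,0,0,0,1,0.11,0.15,-0.12,0,0,0,1,0.14,0.2,-0.12,0,0,0,1,0.14,0.25,-0.12,0,0,0,1,0.14,0.27,-0.12,0,0,0,1,0.14,0.27,-0.12,0,0,0,1,0.14,0.27,-0.12,0,0,0,1])

```text
time_s: 17.23
position: [0.4154, 0.0624, 0.1935]
tool_rot: [[-0.991, 0.133, 0.001], [0.133, 0.991, -0.0], [-0.001, 0.0, -1.0]]
ft_force: [0.0, -1.5, -0.1]
grip_width: -0.0004
```

```bash
python3 - <<'E'
from ov import *
s=eyes.get_image("scene")[:,:,::-1].copy(); t=eyes.get_image("top")[:,:,::-1].copy()
st()
L=[.5633,-.1640,np.radians(-7)]; z=67
E=lampE(z)+[(np.array([-78,-13,z+38.5]),np.array([-78,13,z+38.5])),(np.array([-66,-13,z+38.5]),np.array([-66,13,z+38.5]))]
E+= [(np.array([-30,0,z+35.]),np.array([-72,0,z+35.]))]
it=[(L,E,(0,0,255))]
for n,im,x,y in (("scene",s,182,148),("top",t,272,135)):
  a=draw(im,n,x,y,48,70,8,None,it)
  cv2.imwrite(f"pics/g14{n}.png",np.hstack([a,draw(im,n,x,y,48,70,8,None,[])]))
cv2.imwrite("pics/t14.png",cv2.resize(t,(800,600)))
E
```

```text
t 17.33 p [0.4156 0.061  0.1933] F [ 1.05 -0.98 -0.25] M [-0.03  0.07 -0.03] w 0.0
```

View pics/g14scene.png

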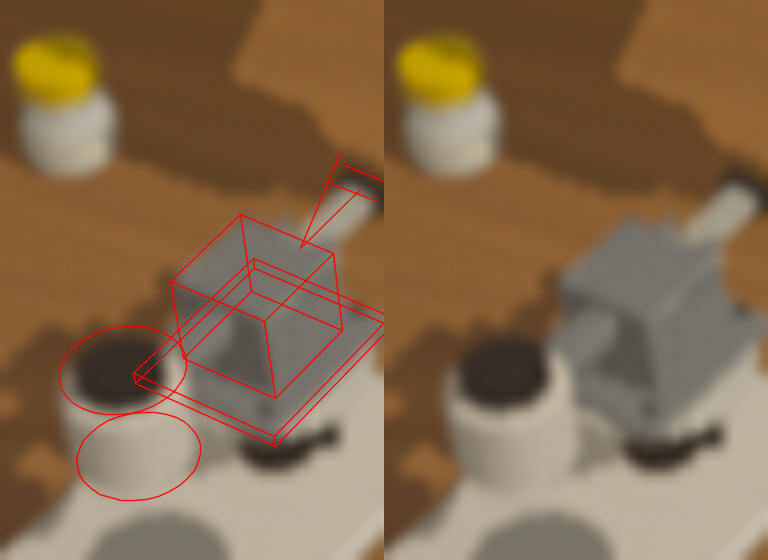

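View pics/g14top.png

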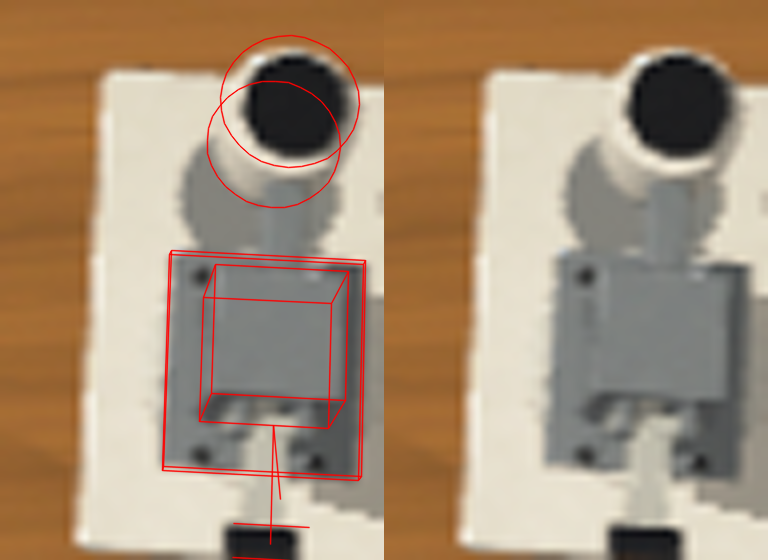

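View pics/t14.png

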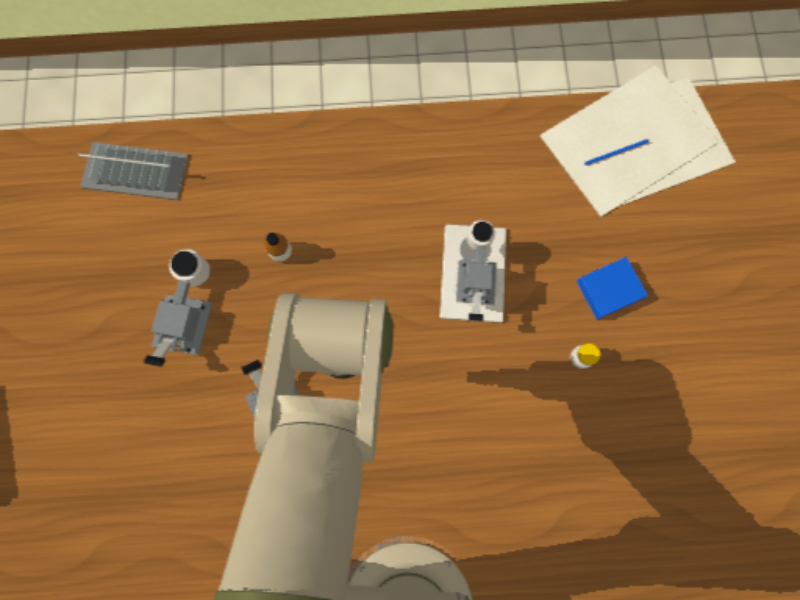

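```bash
python3 - <<'E'
from ov import *
s=eyes.get_image("scene")[:,:,::-1].copy(); t=eyes.get_image("top")[:,:,::-1].copy()
L=[.5633,-.1640,np.radians(-7)]; z=67
def pad(th):
    c,si=np.cos(th),np.sin(th); d=np.array([-c,0,si]); n=np.array([si,0,c]); h=np.array([-30,0,35+z])
    P=[h+d*a+n*3.5+np.array([0,y,0]) for a,y in((36,-13),(36,13),(48,13),(48,-13))]
    return [(P[i],P[(i+1)%4]) for i in range(4)]+[(h,h+36*d)]
for n,im,x,y in (("scene",s,208,158),("top",t,290,175)):
  o=[draw(im,n,x,y,26,32,15,None,[(L,pad(th),(0,0,255))] if th is not None else []) for th in(None,0)]
  cv2.imwrite(f"pics/g15{n}.png",np.hstack(o))
E
```

```text
(no output)
```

View pics/g15scene.png

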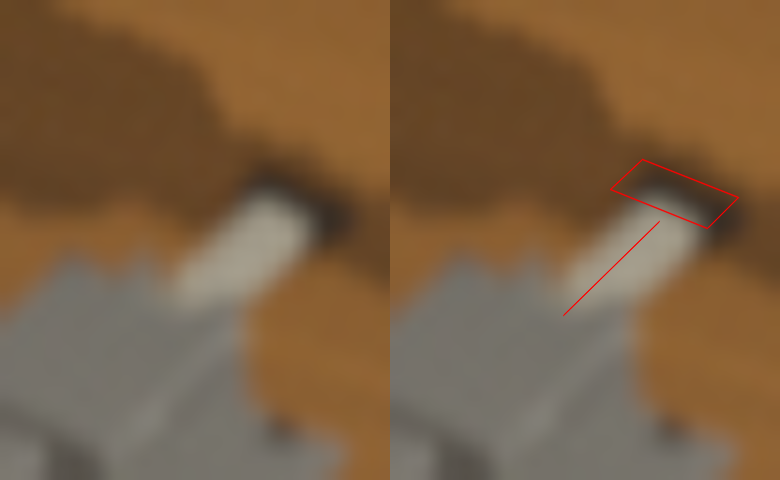

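View pics/g15top.png

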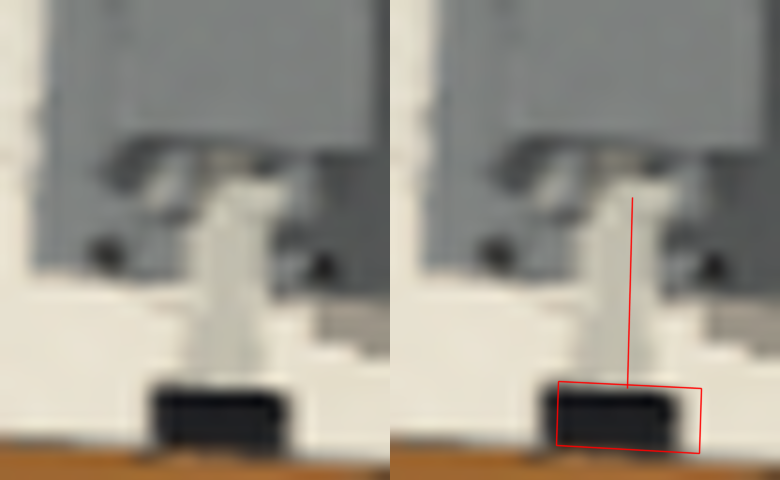

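```bash
python3 - <<'E'
from h import *
import numpy as np
s=eyes.get_image("scene")[:,:,::-1].astype(np.float32); a=cv2.imread("pics/s9_raw.png").astype(np.float32)
g=lambda i:cv2.cvtColor(i[175:208,186:222],cv2.COLOR_BGR2GRAY)
print("lamp body shift px since before pressing:",cv2.phaseCorrelate(g(a),g(s)))
st()
from rig import close_job
print(close_job())
E
```

```text
lamp body shift px since before pressing: ((-0.05716008287734553, -0.15262174879170232), 1.0092017440884202)
t 17.48 p [0.4155 0.0606 0.1932] F [-0.31 -0.29 -0.4 ] M [ 0.01  0.01 -0.01] w 0.0003
the job is handed in; nothing more can be done
None
```

The smallest lamp is hitched on the white stand with its latch lever pressed down, and I handed the job in at 17.5 s with the arm clear of everything.

**Seating:** I gripped the housing by its two y sides and lowered it over the ball in small steps. One side load of about 4 N showed up, and I shifted about 1 mm to clear it. The resistance then dropped and turned to a downward pull. The foot landed on a hard stop, with the load going from about −7 N to +10 N over about 1 mm. The foot's height there was 66.7 mm, against 67.4 mm estimated for the collar from the pictures. I let go with the lever still up.

**Lever:** I pressed the pad down with shut fingers until it stiffened at 11.5 N, then moved away.

**Last checks:**
- **Lever position:** it looks level in both views and stays down. The fingertip stopped about 1.2 mm below the height I had calculated for a level lever.
- **Lamp body:** it moved less than 0.2 px between before and after the press.
- **Lamp head:** it is over the viewing plate in both pictures.
- **Other things:** the jar, bottle and slide box look unmoved in the top view.
- **Disagreement:** my overlay and the pictures differ by 1 to 2 px (a few mm at most), within calibration and blur, so the lamp's yaw is known only to about 2°.

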